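# Nip the setting gauge in the fabric thickness press and hold the lever

### The arm

A 7-joint arm with a two-finger parallel gripper is mounted at the origin on the work surface. World frame = base frame: x ahead of the robot, y to its left, z up, the work surface at z = 0. Lengths are in m, angles in rad, forces in N, time in s.
With the tool pointing down it reaches from about 0.425 to 0.925 m from the base axis. Payload 6.8 kg.
Tool frame: the origin (TCP) lies at the very end of the fingers, on their centre line; the grasp point (between the pads) lies 19 mm behind it; z points along the fingers, y is the line along which they close (so a half turn about z gives the same grasp; the last joint's range is limited). The gripper opens to 85 mm and grips with 20 to 120 N. Pads are 22 mm wide; open, the fingers measure 114 mm over their backs; the gripper's body (76 mm by 85 mm) begins 54 mm behind the grasp point. The pads swing forward as they close: fully open they stand 13 mm farther back than shut.
Start: joints at [-1.377, 0.477, 0.022, 1.555, -0.011, 1.109, -0.083], TCP at [0.201, 0.645, 0.231] pointing down, gripper open.
Joint ranges: [-2.96, 2.96], [-0.34, 2.1], [-1.41, 1.46], [0.24, 2.44], [-1.37, 4.51], [0.17, 1.92], [-2.96, 2.96]. Speed limits (rad/s): [2.39, 2.39, 3.14, 3.14, 3.14, 3.14, 3.14].

### API

Orientations are given as a unit quaternion [w, x, y, z].
In Python, from station import bot gives the robot as it stands. The module is installed in compiled form; this text tells all that it offers.
- The arm moves only by the shell command python3 -m jog 'ROWS' [OPENING] [FORCE]. ROWS is JSON, a list of rows, each a list of 4 numbers: the shift along the tool's x, y, z in cm, then the turn about the tool's z in rad. In form: [[x, y, z, spin], ...]. A call has 1 to 20 rows; each row is the pose to reach, as a shift and turn from the pose commanded when the call began, along the tool's axes at that moment; what a row does not reach only later rows make up. A row lasts 1/12 s, in which the tool goes at most 41.7 mm and 7.16 degrees, less where a joint would pass 70% of its speed; a pose out of reach is approached as far as the arm can. A call with a gripper value outside its range is refused whole. OPENING is the closure, from -1 (fully open) to 1 (shut), set as the call begins (- or left out, the last holds). The fingers move at their own pace and stop on an object; FORCE is the grip in N (left out, the last holds). Time passes only in rows, so rows that repeat a pose let the fingers close. It gives the time, the measured TCP pose, the force, the opening and the grip force at its end, in the units of the state.
- bot.get_obs(): the state, without advancing time (a new reading comes with each control period).
- bot.read_camera(name): name is "side" or "top"; returns a dict with "pixels" (400x640x3 uint8, red, green, blue), "depth" (400x640 float32, m along the optical axis (not along the pixel's ray), 0 where there is no reading), "fovy" (degrees; the focal length in pixels is half the picture's height over the tangent of half this angle, whatever the lens; pixels are square), "cx", "cy" (the principal point, pixels), "pose" (4x4, takes a point from camera to world coordinates). Camera axes: x right, y down, z forward; pixel columns grow to the right and rows downward; lengths in m; the calibration is good to about 2 mm. A picture is of the moment at which its call begins.
- bot.hand_in(): hands the job in; it is judged then, once.
The state is a dict: "t": time; "q": joint angles; "joint_vel": joint speeds; "joint_torque": joint torques, N m; "eef_pos": TCP position; "tool_rot": TCP orientation; "contact_force": force on the tool from outside, world axes, zero at the start; "torque": the same for the moment, N m; "gripper_width": opening from 0.0 (shut) to 1.0 (fully open); "grasp_force": force on a finger pad.
Only numpy, scipy, OpenCV 4.12 (cv2) and the standard library are available. Lean on these libraries where they do the work, as an engineer would, in place of code of your own. Each camera call takes 0.05 s, during which the arm holds its last target. There are 200 camera calls.

### The job

Set up the zero check of the fabric thickness press: stand the setting gauge with the long, thin blade on the press's bed plate, its blade slid squarely and centrally between the anvil and the raised foot and its grip block fully home against the anvil's front face, and let go of it. Then take the sprung lever on the press's right side by its ball and pull it forward all the way to its stop, so that the foot nips the blade, and hold it there for the dial to be set: finish while still holding the lever at its stop, do not let go. Leave the other gauge and everything else on the bench where it is.

Things in the scene. Friction and masses are not known exactly. Their poses are not given: they have to be found in the camera images.
- press: Cream hand-lever press, fixed. Origin on the bench under its foot's axis; front faces -x, y left, z up. mm: bed plate x -100..150, y -100..100, top z 20; anvil (steel block on it) x -60..60, y -55..55, top z 50, front face x -60; head over it x -22..125, y -40..40, z 118..190, ram through it to z 230; on the head's left dial and spring housing to y 102, z 200; lever on its right.
- mouth (a point): Point on the press at the middle of the upper front edge of the anvil (press frame -60, 0, 50 mm); axes as the press's. The blade goes in here along +x.
- foot: Presser foot, a steel disc 64 mm across, 12 mm thick, origin at the centre of its underside on the press's axis. Lever at rest: 16 mm above the anvil; it comes down 13.3 mm per rad of lever, 14 mm in all. Sprung in the ram: it meets the 5 mm blade at about 0.83 rad of lever and nips it with about 11 N at the lever's stop.
- lever (a joint): Hand lever's angle, rad: 0 at rest, held by its return spring leaning 0.40 backwards (press +x) from upright; grows as the ball is pulled forward (press -x), to the hard stop at 1.05 (0.65 forward of upright). Hinge axis: along the press's y through x 22.3, z 145 mm. Force at the ball: about 3 N at rest, 8 N at the stop; let go, it swings back.
- ball (a point): Centre of the black ball, 30 mm diameter, at the lever's end, 140 mm from the hinge axis, at y = -85 mm in the press frame. At rest it is at press x 77, z 274 mm; upright at x 22, z 285 mm; at the stop at x -62, z 256 mm. Room for fingers on both its sides; the steel rod below it is 12 mm thick.
- handle: The lever's arm: the 12 mm rod with the ball; origin on the hinge axis, its z axis along the rod to the ball.
- gauge: Long gauge, to use, 0.3 to 0.5 kg: upright dark grip block 40 (x) by 24 (y) by 70 mm high; bright blade 28 wide, 5 thick, 70 mm out of its front (+x) face, underside 30 mm above the block's. Origin: centre of the block's underside, x along the blade; mass centre at x 7, z 34. Stands by itself. Home: block on the bed plate against the anvil, blade on the anvil; origin at press -80, 0, 20 mm.
- shoulder (a point): Point on the long gauge where the blade's underside leaves the block: in the gauge frame 20, 0, 30 mm. It meets mouth when the gauge is home.
- gauge_short: The other gauge, to be left alone: the same block, but the blade is only 32 mm long, 20 mm wide and 14 mm thick. Origin as for the long gauge.
- bottle: White bottle with a cap, 68 mm diameter, 190 mm high, to be left alone; origin at the centre of its underside.
- cup: Flanged aluminium cup, 92 mm diameter, 46 mm high, to be left alone; origin at the centre of its underside.
- cutter: Round sample cutter, 116 mm diameter, 108 mm high with a knob, to be left alone; origin at the centre of its underside.
- driver: Screwdriver, 150 mm long, lying on the bench to the right, to be left alone; origin under its middle.
- spare_ring: Flat steel ring, 86 mm diameter, 8 mm high, lying on the bench, to be left alone; origin at the centre of its underside.
Not all that is in view belongs to the job. What is shaped like the gauge but blue or red is not meant.

How it is judged:
On the way:
1. the long gauge stands home in the press, let go, with the lever still at rest (x of shoulder in the frame of mouth above -0.004 m and y of shoulder in the frame of mouth between -0.01 and 0.01 m and z of shoulder in the frame of mouth below 0.003 m and angle between the x axis of gauge and the x axis of press, either way round below 0.12 rad and angle between gauge's own z axis and vertical below 0.08 rad and contact force between each of the arm, the fingers and gauge below 0.1 N and value of joint lever below 0.15 rad), for 0.2 s.
At the end, for the whole second after the job is handed in: Fingers still hold the lever by ball or rod (2 N or more) within 0.06 rad of its stop; the foot nips the long gauge's blade with over 3 N; the gauge stands upright and untouched, its block within 5 mm of the anvil face, 12 mm of the middle and 0.13 rad of square (value of joint lever above 0.99 rad and contact force between the fingers and handle above 2 N and contact force between foot and gauge above 3 N and x of shoulder in the frame of mouth above -0.005 m and y of shoulder in the frame of mouth between -0.012 and 0.012 m and z of shoulder in the frame of mouth below 0.003 m and angle between the x axis of gauge and the x axis of press, either way round below 0.13 rad and angle between gauge's own z axis and vertical below 0.08 rad and contact force between each of the arm, the fingers and gauge below 0.1 N); the arm keeps its last pose, push and grip.
It fails at once if another thing on the bench is displaced by more than 30 mm (distance of any of gauge_short, bottle, cup, cutter, driver, spare_ring from where it was at the start of the episode above 0.03 m).
It also fails if it takes over 58 s, if anything falls off the work surface, if the arm or the gripper's body presses on something with over 40 N, if the wrist force passes 120 N, or if a joint passes its speed limit or range.

## Working session

There is one attempt and no reset: what is moved stays moved. The work goes in short steps, Python scripts to look and compute and a shell command to move; the robot and the scene stay as the last step left them, time stands still between calls to the robot, and variables do not carry over. Pictures are saved under pics/ and viewed, at most 10 in all, crops included, and the job is handed in when it is done.

```bash
mkdir -p pics
python3 - <<'E'
from station import bot
import cv2,numpy as np
o=bot.get_obs();print(o)
for n in("side","top"):
    c=bot.read_camera(n);np.savez(f"{n}0.npz",**c)
    cv2.imwrite(f"pics/{n}0.png",c["pixels"][:,:,::-1]);print(n,c["fovy"],c["cx"],c["cy"],c["pose"].round(3).tolist())
E
```

```text
{'t': 0.0, 'q': array([-1.37709169,  0.47779306,  0.02234895,  1.55646215, -0.01151669,
        1.109285  , -0.08311649]), 'joint_vel': array([-0.00046885,  0.00114059, -0.00030034, -0.00131987,  0.0003447 ,
       -0.00057465,  0.0004013 ]), 'joint_torque': array([-9.55179858e-04, -5.96449149e+01,  1.60750654e+00, -2.81188291e+01,
        1.24793197e-02,  9.43943218e-03,  1.23641402e-05]), 'eef_pos': array([0.20047837, 0.64391965, 0.23032609]), 'tool_rot': array([-7.48836213e-05,  1.50335449e-01,  9.88634627e-01, -9.06612742e-04]), 'contact_force': array([-0.72985209,  0.50550417, -0.57728891]), 'torque': array([ 0.00570847, -0.04664769, -0.00555108]), 'grasp_force': 0.0, 'gripper_width': 0.9993877782603644}
side 42.68455913645438 326.8952422915786 200.47206170333567 [[0.987, -0.076, 0.14, 0.3], [-0.158, -0.587, 0.794, -1.105], [0.022, -0.806, -0.592, 1.011], [0.0, 0.0, 0.0, 1.0]]
top 45.91539484676508 320.62480036884256 194.14533210493153 [[-0.009, -0.981, 0.193, 0.238], [-1.0, 0.008, -0.006, 0.02], [0.004, -0.194, -0.981, 1.589], [0.0, 0.0, 0.0, 1.0]]
```

View pics/side0.png

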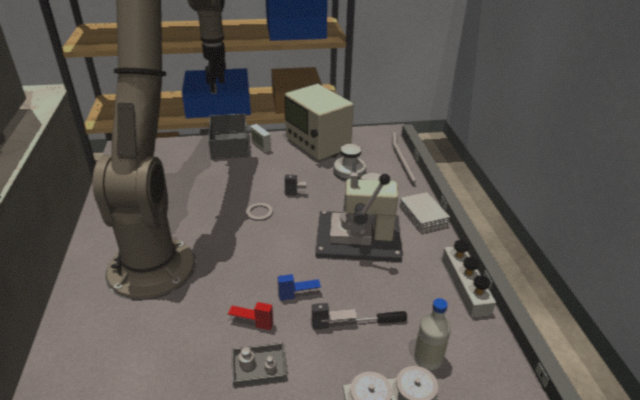

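View pics/top0.png

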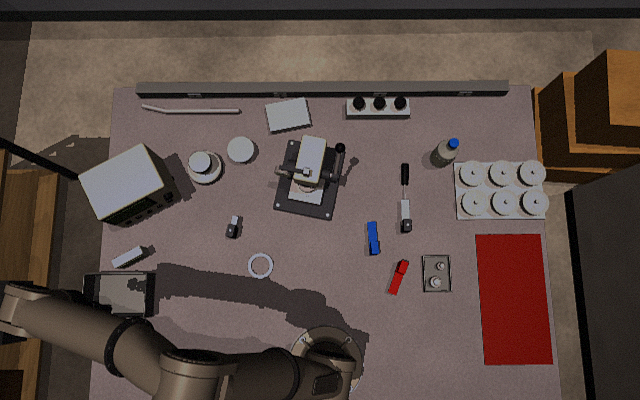

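The side view shows the long gauge with its block at (320,316) and blade to (357,317), with the driver right behind it. The short gauge is at (291,185) and the press at (360,220). In the top view the long gauge is at (406,226) with its blade toward the image top, and the press plate is at about (305,178).

```bash
cat > h.py <<'E'
import numpy as np,cv2
def cloud(c):
    f=200/np.tan(np.radians(float(c["fovy"]))/2);d=c["depth"]
    v,u=np.mgrid[:400,:640]
    p=np.stack([(u-c["cx"])/f*d,(v-c["cy"])/f*d,d],-1)
    T=c["pose"];w=p@T[:3,:3].T+T[:3,3];w[d==0]=np.nan;return w
def ray(c,u,v,z):
    f=200/np.tan(np.radians(float(c["fovy"]))/2);T=c["pose"]
    r=T[:3,:3]@np.array([(u-c["cx"])/f,(v-c["cy"])/f,1]);return T[:3,3]+r*(z-T[2,3])/r[2]
def rect(p,name):
    (c,s,a)=cv2.minAreaRect((p[:,:2]*1000).astype(np.float32));print(name,len(p),np.round(c,1),np.round(s,1),round(a,1),"zmed",np.median(p[:,2]).round(4))
E
python3 - <<'E'
from h import *
ims=[]
for n,bx in(("top",(265,125,165,120)),("side",(300,165,170,170))):
    c=dict(np.load(n+"0.npz"));w=cloud(c);px=c["pixels"]
    x,y,z=w[...,0],w[...,1],w[...,2]
    P=lambda m:w[m]
    roi=lambda u0,u1,v0,v1:(np.mgrid[:400,:640][1]>=u0)&(np.mgrid[:400,:640][1]<=u1)&(np.mgrid[:400,:640][0]>=v0)&(np.mgrid[:400,:640][0]<=v1)
    R=roi(265,350,125,225) if n=="top" else roi(305,410,165,270)
    print(n,"bench z",np.nanmedian(z[280:300,200:230] if n=="top" else z[250:280,260:280]))
    rect(P(R&(z>.012)&(z<.028)),"plate");rect(P(R&(z>.045)&(z<.056)),"anvil");rect(P(R&(z>.183)&(z<.197)),"headtop")
    rect(P(R&(z>.262)&(z<.30)),"ball");q=P(R&(z>.262)&(z<.30));print(q.mean(0))
    G=roi(395,416,195,236) if n=="top" else roi(308,362,300,332)
    rect(P(G&(z>.062)&(z<.076)),"block");rect(P(G&(z>.028)&(z<.045)),"blade")
    u,v,a,b=bx;ims.append(cv2.resize(px[v:v+b,u:u+a,::-1],None,fx=800/2/a*1.0,fy=800/2/a,interpolation=cv2.INTER_CUBIC))
h=max(i.shape[0] for i in ims);cv2.imwrite("pics/crop1.png",np.hstack([cv2.copyMakeBorder(i,0,h-i.shape[0],0,0,0) for i in ims]))
E
```

```text
top bench z 0.00032103295286123323
plate 1977 [631.4  66.7] [267.3 326.8] 84.0 zmed 0.0199
anvil 450 [643.9  76.9] [291.4 130.8] 12.5 zmed 0.0497
headtop 1086 [613.1  37.5] [148.6 168.9] 53.5 zmed 0.1894
ball 83 [632.6 -44. ] [27.4 26.2] 0.9 zmed 0.2847
[ 0.63098867 -0.04419671  0.28380248]
block 83 [ 433.6 -267.7] [39.  22.7] 1.7 zmed 0.07
blade 186 [ 468.3 -269.6] [ 29.2 108.8] 86.2 zmed 0.035
side bench z 0.002049247431150869
plate 2125 [635.5 190.6] [498.7 358.2] 77.9 zmed 0.0218
anvil 899 [636.1 192.4] [303.2 407.4] 8.2 zmed 0.0514
headtop 780 [616.1  32.3] [153.1 167.5] 53.6 zmed 0.1916
ball 107 [633.7 -51.2] [22.5 26.5] 79.3 zmed 0.2828
[ 0.63251193 -0.05269085  0.2813558 ]
block 167 [ 436.4 -272. ] [27.7 39.7] 88.9 zmed 0.071
blade 347 [ 471.6 -271.3] [110.   31.6] 0.4 zmed 0.0368
```

View pics/crop1.png

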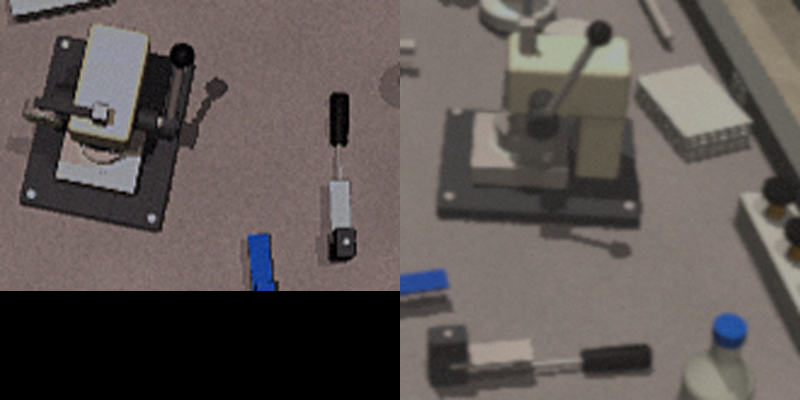

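The crops show the long gauge (blade to the top of the picture, driver tip just ahead of it) and the press turned about -12°, with the ball at about (632,-44..-50) mm. Next I refine the poses.

```bash
cat >> h.py <<'E'
def comp(m):
    n,l,s,_=cv2.connectedComponentsWithStats(m.astype(np.uint8));return l==1+np.argmax(s[1:,4])
def rows(x,y,z,yaw):  # tool-frame shift (cm) and spin to get TCP there, tool down, tool x at yaw
    from station import bot
    from scipy.spatial.transform import Rotation as R
    o=bot.get_obs();q=o["tool_rot"];r=R.from_quat([*q[1:],q[0]]).as_matrix()
    d=r.T@(np.array([x,y,z])-o["eef_pos"])*100
    cur=np.arctan2(r[1,0],r[0,0]);s=-(yaw-cur);s=(s+np.pi/2)%np.pi-np.pi/2
    print("t",round(o["t"],2),"shift",d.round(2),"spin",round(s,3),"q",o["q"].round(2),"F",o["contact_force"].round(1))
E
python3 - <<'E'
from h import *
c=dict(np.load("top0.npz"));w=cloud(c);z=w[...,2];V,U=np.mgrid[:400,:640]
pl=comp((U>260)&(U<355)&(V>120)&(V<230)&(z>.013)&(z<.027)); p=w[pl]; rect(p,"plate")
an=comp((U>260)&(U<355)&(V>120)&(V<230)&(z>.044)&(z<.056)&(c["pixels"].min(2)>90)); a=w[an];rect(a,"anvil")
hd=comp((U>260)&(U<355)&(V>120)&(V<230)&(z>.184)&(z<.196)); rect(w[hd],"head")
# yaw from the head/plate; candidate press frames
g=(U>395)&(U<417)&(V>193)&(V<240)&(z>.028)&(z<.042);b=w[comp(g)];rect(b,"gauge low")
bl=b[(b[:,0]>.46)&(b[:,0]<.52)];
xs=np.linspace(.465,.52,6);mid=[(bl[(abs(bl[:,0]-x)<.006)][:,1].min()+bl[(abs(bl[:,0]-x)<.006)][:,1].max())/2 for x in xs]
k=np.polyfit(xs,mid,1);print("blade yaw deg",np.degrees(np.arctan(k[0])),"tip x",b[:,0].max(),"y at .435",np.polyval(k,.435),np.round(mid,4))
for yaw in np.radians([-10,-11,-12,-13,-14]):
    R=np.array([[np.cos(yaw),-np.sin(yaw)],[np.sin(yaw),np.cos(yaw)]])
    for n,q in(("plate",p),("anvil",a),("head",w[hd])):
        l=q[:,:2]@R*1000;e=np.percentile(l,[1,99],axis=0);print(np.degrees(yaw).round(),n,e.round(1).T.tolist(),end=" ")
    print("ball",(np.array([631,-46])@R).round(1))
E
```

```text
plate 1354 [599.2  50. ] [199.9 249.1] 77.7 zmed 0.0199
anvil 382 [546.9  61.1] [108.5  62.7] 75.2 zmed 0.0495
head 1002 [625.7  44. ] [ 78.8 147. ] 77.8 zmed 0.1895
gauge low 172 [ 475.  -270.6] [28.4 95.3] 87.9 zmed 0.035
blade yaw deg -0.861158404907827 tip x 0.5229207664129443 y at .435 -0.2698079384243023 [-0.2698 -0.2705 -0.2708 -0.2713 -0.2713 -0.2703]
-10.0 plate [[457.2, 676.1], [52.3, 254.1]] -10.0 anvil [[499.3, 557.2], [102.0, 209.2]] -10.0 head [[537.3, 679.5], [113.3, 190.2]] ball [629.4  64.3]
-11.0 plate [[455.0, 675.1], [63.5, 262.8]] -11.0 anvil [[496.7, 553.5], [111.2, 218.0]] -11.0 head [[534.5, 676.7], [124.2, 200.6]] ball [628.2  75.2]
-12.0 plate [[452.6, 673.8], [74.1, 271.6]] -12.0 anvil [[493.8, 549.7], [120.3, 227.3]] -12.0 head [[531.8, 674.1], [134.7, 211.2]] ball [626.8  86.2]
-13.0 plate [[449.4, 672.4], [83.9, 280.5]] -13.0 anvil [[490.5, 545.8], [129.6, 236.3]] -13.0 head [[528.6, 671.4], [145.1, 222.0]] ball [625.2  97.1]
-14.0 plate [[445.4, 670.7], [92.7, 289.5]] -14.0 anvil [[487.2, 541.7], [138.4, 245.1]] -14.0 head [[525.5, 668.1], [155.2, 232.6]] ball [623.4 108. ]
```

Press origin is about (574.8, 55.3) mm with yaw -12.25°. The plate measures 200x249, and the head and ball agree with this. The gauge is about (433.5,-268.5) with yaw -1.5°.

Run:
```python
from h import *
Y=np.radians(178.5)
for p in((.45,.42,.25),(.46,.05,.25),(.4285,-.2685,.15)): rows(*p,Y)
```

```text
t 0.1 shift [-30.48 -13.97  -1.93] spin -0.276 q [-1.38  0.48  0.02  1.56 -0.01  1.11 -0.08] F [-0.4 -0.8 -0.7]
t 0.1 shift [-42.43 -49.01  -1.87] spin -0.276 q [-1.38  0.48  0.02  1.56 -0.01  1.11 -0.08] F [-0.4 -0.8 -0.7]
t 0.1 shift [-48.89 -80.34   8.18] spin -0.276 q [-1.38  0.48  0.02  1.56 -0.01  1.11 -0.08] F [-0.4 -0.8 -0.7]
```

```bash
python3 -m jog '[[-30.5,-14,-1.9,-0.276],[-30.5,-14,-1.9,-0.276],[-30.5,-14,-1.9,-0.276],[-30.5,-14,-1.9,-0.276],[-30.5,-14,-1.9,-0.276],[-30.5,-14,-1.9,-0.276],[-30.5,-14,-1.9,-0.276],[-30.5,-14,-1.9,-0.276],[-42.4,-49,-1.9,-0.276],[-42.4,-49,-1.9,-0.276],[-42.4,-49,-1.9,-0.276],[-42.4,-49,-1.9,-0.276],[-42.4,-49,-1.9,-0.276],[-42.4,-49,-1.9,-0.276],[-42.4,-49,-1.9,-0.276],[-42.4,-49,-1.9,-0.276],[-42.4,-49,-1.9,-0.276],[-42.4,-49,-1.9,-0.276]]' -1; python3 -c "
from h import *
rows(.4285,-.2685,.13,np.radians(178.5))"
```

```text
t: 1.6
eef_pos: [0.4593, 0.0423, 0.2503]
tool_rot: [-0.0, 0.018, 1.0, -0.001]
contact_force: [0.2, -0.4, -0.7]
gripper_width: 0.998
grasp_force: 0.0
t 1.6 shift [  1.93 -31.15  12.1 ] spin -0.011 q [-0.47  0.09  0.26  2.04 -0.03  1.01  1.34] F [ 0.2 -0.4 -0.7]
```

```bash
python3 -m jog '[[1.9,-31.1,6,0],[1.9,-31.1,6,0],[1.9,-31.1,6,0],[1.9,-31.1,6,0],[1.9,-31.1,6,0],[1.9,-31.1,6,0],[1.9,-31.1,6,0],[1.9,-31.1,6,0],[1.9,-31.1,12,0],[1.9,-31.1,12,0],[1.9,-31.1,12,0],[1.9,-31.1,12,0]]'; python3 -c "
from h import *
rows(.4285,-.2685,.035,np.radians(178.5))"
```

```text
t: 2.6
eef_pos: [0.4321, -0.2593, 0.1297]
tool_rot: [-0.001, 0.013, 1.0, 0.0]
contact_force: [-0.9, -0.2, 0.3]
gripper_width: 1.0
grasp_force: 0.0
t 2.6 shift [ 0.31 -0.93  9.47] spin 0.0 q [ 0.04  0.36  0.46  2.08 -0.23  0.76  2.18] F [-0.9 -0.2  0.3]
```

```bash
python3 -m jog '[[0,0,0,0],[0,0,0,0]]'; python3 -c "
from h import *
rows(.4285,-.2685,.035,np.radians(178.5))"
```

```text
t: 2.77
eef_pos: [0.434, -0.2599, 0.1318]
tool_rot: [0.001, 0.013, 1.0, -0.0]
contact_force: [0.4, -0.7, 0.2]
gripper_width: 1.001
grasp_force: 0.0
t 2.77 shift [ 0.55 -0.87  9.68] spin 0.001 q [ 0.04  0.35  0.46  2.07 -0.23  0.76  2.18] F [ 0.4 -0.7  0.2]
```

```bash
python3 -m jog '[[0.5,-0.9,1,0],[0.5,-0.9,5,0],[0.5,-0.9,9,0],[0.5,-0.9,9.7,0],[0.5,-0.9,9.7,0],[0.5,-0.9,9.7,0],[0.5,-0.9,9.7,0]]'
python3 - <<'E'
from h import *
from station import bot
rows(.4285,-.2685,.035,np.radians(178.5))
a=[]
for n,(u,v) in(("side",(250,250)),("top",(340,160))):
    c=bot.read_camera(n);a.append(cv2.resize(c["pixels"][v:v+120,u:u+130,::-1],(400,369)))
cv2.imwrite("pics/g1.png",np.hstack(a))
E
```

```text
t: 3.35
eef_pos: [0.4292, -0.2694, 0.0356]
tool_rot: [0.002, 0.013, 1.0, -0.001]
contact_force: [0.3, 0.1, -0.4]
gripper_width: 1.001
grasp_force: 0.0
t 3.35 shift [0.07 0.09 0.06] spin 0.0 q [ 0.14  0.52  0.37  2.12 -0.35  0.55  2.31] F [ 0.3  0.1 -0.4]
```

View pics/g1.png

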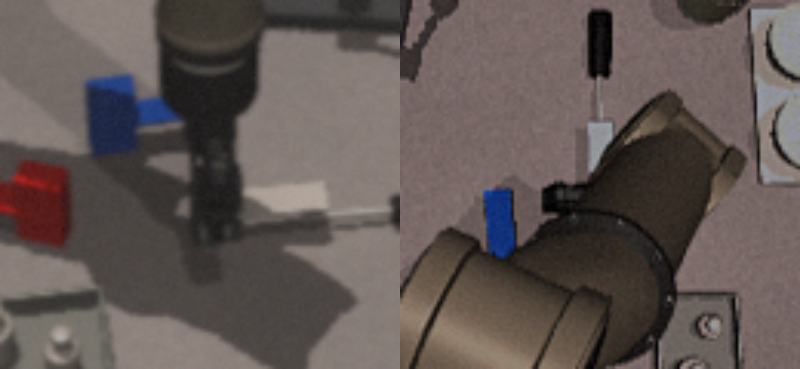

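The fingers straddle the dark block (side crop 215,200) and are clear of the blue dummy. Now I close and lift a little.

```bash
python3 -m jog '[[0,0,0,0],[0,0,0,0],[0,0,0,0],[0,0,0,0],[0,0,0,0],[0,0,0,0],[0,0,0,0],[0,0,0,0],[0,0,0,0],[0,0,0,0]]' 1 70;python3 -m jog '[[0,0,-3,0],[0,0,-6,0],[0,0,-10,0],[0,0,-10,0],[0,0,-10,0],[0,0,-10,0]]'
python3 - <<'E'
from h import *
from station import bot
o=np.array([.5748,.0553]);y=np.radians(-12.25);R=np.array([[np.cos(y),-np.sin(y)],[np.sin(y),np.cos(y)]])
p=o+R@[-.200,0];print(p);rows(*p,.138,y+np.pi)
E
```

```text
t: 4.28
eef_pos: [0.4276, -0.2689, 0.0336]
tool_rot: [0.0, 0.013, 1.0, -0.0]
contact_force: [-1.3, 0.0, 5.0]
gripper_width: 0.274
grasp_force: 70.0
t: 4.78
eef_pos: [0.4268, -0.2678, 0.1325]
tool_rot: [-0.001, 0.013, 1.0, 0.001]
contact_force: [-0.4, 0.2, -4.1]
gripper_width: 0.27
grasp_force: 71.8
[0.37935378 0.09773553]
t 4.78 shift [ 5.67 36.42 -0.51] spin 0.189 q [ 0.04  0.35  0.48  2.08 -0.23  0.77  2.21] F [-0.4  0.2 -4.1]
```

```bash
python3 -m jog '[[1,36,-0.5,0.189],[1,36,-0.5,0.189],[1,36,-0.5,0.189],[1,36,-0.5,0.189],[1,36,-0.5,0.189],[1,36,-0.5,0.189],[1,36,-0.5,0.189],[1,36,-0.5,0.189],[1,36,-0.5,0.189],[1,36,-0.5,0.189],[1,36,-0.5,0.189],[1,36,-0.5,0.189],[1,36,-0.5,0.189]]'
cat >> h.py <<'E'
O=np.array([.5748,.0553]);PY=np.radians(-12.25);PR=np.array([[np.cos(PY),-np.sin(PY)],[np.sin(PY),np.cos(PY)]])
def pp(x,y): return O+PR@[x/1000,y/1000]
def inpress(w): return np.concatenate([(w[:2]-O)@PR,w[2:]])*1000
E
python3 - <<'E'
from h import *
from station import bot
rows(*pp(-160,0),.0576,PY+np.pi);print(inpress(bot.get_obs()["eef_pos"]))
a=[]
for n,(u,v) in(("side",(240,120)),("top",(240,120))):
    c=bot.read_camera(n);np.savez(n+"1.npz",**c);a.append(cv2.resize(c["pixels"][v:v+160,u:u+170,::-1],(400,376)))
cv2.imwrite("pics/g2.png",np.hstack(a))
E
```

```text
t: 5.87
eef_pos: [0.426, 0.0897, 0.1374]
tool_rot: [-0.001, 0.108, 0.994, -0.001]
contact_force: [-0.4, -0.0, -3.9]
gripper_width: 0.273
grasp_force: 72.0
t 5.87 shift [ 0.71 -0.19  7.98] spin -0.003 q [-0.7   0.22  0.4   2.22 -0.13  0.73  1.14] F [-0.4 -0.  -3.9]
[-152.74014913    2.07572563  137.35725996]
```

View pics/g2.png

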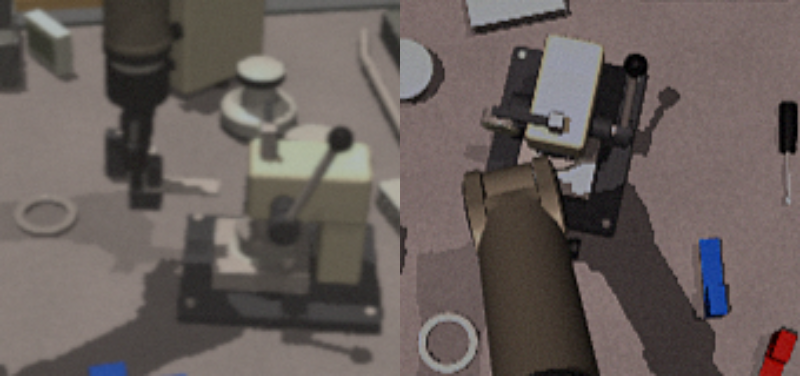

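The gauge hangs level in the fingers, with its blade at side crop (165-218,185) pointing at the press. Now I measure the blade's line from depth.

Run:
```python
from h import *
V,U=np.mgrid[:400,:640]
c=dict(np.load("side1.npz"));w=cloud(c)
def blade(w,m,n):
    q=np.array([inpress(p) for p in w[m]]);
    if len(q)<10: print(n,len(q));return
    print(n,len(q),"min",q.min(0).round(1),"max",q.max(0).round(1))
    for x in range(-135,-45,10):
        s=q[abs(q[:,0]-x)<5]
        if len(s)>3: print(x,len(s),"y",np.percentile(s[:,1],[2,98]).round(1),"z",np.percentile(s[:,2],[10,50,90]).round(1))
blade(w,(U>300)&(U<336)&(V>190)&(V<208)&(w[...,2]>.11)&(w[...,2]<.16)&(c["pixels"].min(2)>85),"side")
# side camera bias: head top rectangle and ball
hd=comp((U>305)&(U<410)&(V>165)&(V<270)&(w[...,2]>.184)&(w[...,2]<.2));q=np.array([inpress(p) for p in w[hd]]);print("head in press",np.percentile(q,[1,99],axis=0).round(1).tolist())
c=dict(np.load("top1.npz"));w=cloud(c)
blade(w,(U>300)&(U<336)&(V>160)&(V<230)&(w[...,2]>.11)&(w[...,2]<.16),"top")
```

```text
side 115 min [-122.3  -17.4  131.9] max [-54.   19.7 146.7]
-115 7 y [ 5.1 15.2] z [139.8 141.7 142.8]
-105 10 y [-14.3  14.4] z [137.2 140.  142.4]
-95 17 y [-16.6  16.6] z [137.3 141.2 143.1]
-85 20 y [-11.7  15.9] z [138.5 140.1 142.6]
-75 23 y [-14.4  16.3] z [138.4 140.5 143.5]
-65 23 y [-13.3  17.2] z [138.4 140.9 142.9]
-55 14 y [-13.5   8.9] z [138.8 140.6 143.6]
head in press [[-18.0, -41.8, 185.0], [72.1, 36.0, 197.1]]
top 159 min [-24.3 -90.7 119.1] max [ 65.1  12.5 159.9]
```

Blade centred on the TCP, level and square, with the tip where expected. I back off a little and lower.

```bash
python3 -m jog '[[0.9,-0.2,0,0],[0.9,-0.2,0,0],[0.9,-0.2,3,0],[0.9,-0.2,6,0],[0.9,-0.2,7.8,0],[0.9,-0.2,7.8,0],[0.9,-0.2,7.8,0],[0.9,-0.2,7.8,0]]'
python3 - <<'E'
from h import *
from station import bot
rows(*pp(-85,0),.0576,PY+np.pi);print(inpress(bot.get_obs()["eef_pos"]))
E
```

```text
t: 6.63
eef_pos: [0.4183, 0.0915, 0.0612]
tool_rot: [0.001, 0.107, 0.994, 0.0]
contact_force: [0.0, 0.3, -3.9]
gripper_width: 0.272
grasp_force: 71.7
t 6.63 shift [-7.56 -0.2   0.37] spin -0.002 q [-0.65  0.36  0.34  2.28 -0.24  0.52  1.23] F [ 0.   0.3 -3.9]
[-160.57940381    2.13823473   61.23672711]
```

```bash
python3 -m jog '[[-1,-0.2,0.3,0],[-3,-0.2,0.3,0],[-5,-0.2,0.3,0],[-6,-0.2,0.3,0],[-6.4,-0.2,0.3,0],[-6.4,-0.2,0.3,0],[-6.4,-0.2,0.3,0]]'
python3 - <<'E'
from h import *
from station import bot
rows(*pp(-85,0),.054,PY+np.pi);print(inpress(bot.get_obs()["eef_pos"]))
a=[]
for n,(u,v) in(("side",(290,150)),("top",(240,120))):
    c=bot.read_camera(n);np.savez(n+"2.npz",**c);a.append(cv2.resize(c["pixels"][v:v+120,u:u+128,::-1],(400,375)))
cv2.imwrite("pics/g3.png",np.hstack(a))
E
```

```text
t: 7.22
eef_pos: [0.479, 0.0758, 0.0573]
tool_rot: [-0.0, 0.107, 0.994, -0.0]
contact_force: [-0.3, 0.8, -4.4]
gripper_width: 0.271
grasp_force: 72.0
t 7.22 shift [-1.3   0.03  0.33] spin -0.001 q [-0.55  0.44  0.33  2.16 -0.26  0.58  1.32] F [-0.3  0.8 -4.4]
[-98.00304277  -0.26363246  57.31195074]
```

View pics/g3.png

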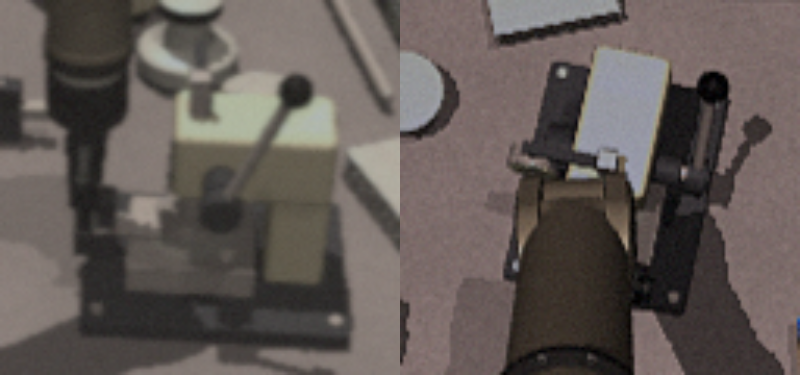

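Blade is between anvil and foot (side crop 100-180,210) and the wrist is clear of the head. Lower, then push home.

```bash
python3 -m jog '[[-0.5,0,0,0],[-1,0,0.1,0],[-1,0,0.2,0],[-1,0,0.3,0],[-1,0,0.3,0],[-1,0,0.3,0]]';python3 -m jog '[[-0.2,0,0,0],[-0.3,0,0,0],[-0.3,0,0,0],[-0.3,0,0,0]]'
python3 - <<'E'
from h import *
from station import bot
rows(*pp(-85,0),.054,PY+np.pi);print(inpress(bot.get_obs()["eef_pos"]))
E
```

```text
t: 7.82
eef_pos: [0.4892, 0.0737, 0.0541]
tool_rot: [-0.0, 0.107, 0.994, -0.0]
contact_force: [-0.3, 0.6, -3.8]
gripper_width: 0.27
grasp_force: 72.0
t: 8.15
eef_pos: [0.4911, 0.0733, 0.054]
tool_rot: [-0.001, 0.107, 0.994, -0.0]
contact_force: [-6.2, 0.5, -0.2]
gripper_width: 0.269
grasp_force: 72.6
t 8.15 shift [-0.06  0.02  0.  ] spin -0.001 q [-0.53  0.47  0.32  2.13 -0.26  0.58  1.33] F [-6.2  0.5 -0.2]
[-85.62109415  -0.2165583   54.03005787]
```

The gauge is touching the anvil and resting on the plate. I press slightly more and then release.

```bash
python3 -m jog '[[-0.1,0,0.05,0],[-0.1,0,0.05,0],[-0.1,0,0.05,0]]';python3 -m jog '[[-0.1,0,0.05,0],[-0.1,0,0.05,0],[-0.1,0,0.05,0],[-0.1,0,0.05,0],[-0.1,0,0.05,0],[-0.1,0,0.05,0],[-0.1,0,0.05,0],[-0.1,0,0.05,0]]' -1; python3 -m jog '[[0,0,-1,0],[0,0,-4,0],[0,0,-8,0],[0,0,-12,0],[0,0,-16,0],[0,0,-20,0],[0,0,-25,0],[0,0,-25,0],[0,0,-25,0]]'
python3 - <<'E'
from h import *
from station import bot
rows(*pp(77,-85),.32,PY+np.pi);rows(*pp(-100,-85),.31,PY+np.pi);print(inpress(bot.get_obs()["eef_pos"]))
E
```

```text
t: 8.4
eef_pos: [0.491, 0.0733, 0.0537]
tool_rot: [-0.002, 0.107, 0.994, -0.0]
contact_force: [-10.3, 1.4, 5.6]
gripper_width: 0.272
grasp_force: 73.5
t: 9.07
eef_pos: [0.4945, 0.0726, 0.0533]
tool_rot: [0.0, 0.107, 0.994, -0.0]
contact_force: [0.3, 0.8, 0.0]
gripper_width: 1.003
grasp_force: 0.0
t: 9.82
eef_pos: [0.4963, 0.0728, 0.3075]
tool_rot: [0.003, 0.107, 0.994, 0.002]
contact_force: [-0.5, 0.1, -0.4]
gripper_width: 0.999
grasp_force: 0.0
t 9.82 shift [-15.77  -8.52  -1.19] spin -0.001 q [-0.67  0.11  0.44  1.89 -0.05  1.14  1.15] F [-0.5  0.1 -0.4]
t 9.82 shift [ 1.94 -8.55 -0.3 ] spin -0.001 q [-0.67  0.11  0.44  1.89 -0.05  1.14  1.15] F [-0.5  0.1 -0.4]
[-80.46865097   0.44197532 307.53360961]
```

```bash
python3 -m jog '[[1,-8.5,-1.2,0],[1,-8.5,-1.2,0],[1,-8.5,-1.2,0],[-15.8,-8.5,-2,0],[-15.8,-8.5,-2,0],[-15.8,-8.5,-2,0],[-15.8,-8.5,-2,0],[-15.8,-8.5,-2,0],[-15.8,-8.5,-2,0],[-15.8,-8.5,-2,0]]'
python3 - <<'E'
from h import *
from station import bot
print(inpress(bot.get_obs()["eef_pos"]));rows(*pp(77,-85),.255,PY+np.pi)
V,U=np.mgrid[:400,:640]
a=[]
for n,(u,v) in(("side",(290,140)),("top",(240,120))):
    c=bot.read_camera(n);w=cloud(c);a.append(cv2.resize(c["pixels"][v:v+120,u:u+128,::-1],(400,375)))
    l=np.concatenate([(w[...,:2]-O)@PR,w[...,2:]],-1)*1000
    m=(l[...,0]>-115)&(l[...,0]<-50)&(abs(l[...,1])<30)&(l[...,2]>84)&(l[...,2]<96)
    q=l[m];print(n,m.sum(), "block top", np.percentile(q,[2,50,98],axis=0).round(1).tolist() if m.sum() else "");
    if m.sum()>5: rect(q/1000,"blk")
    m=(l[...,0]>-58)&(l[...,0]<-30)&(abs(l[...,1])<20)&(l[...,2]>52.5)&(l[...,2]<62)
    if m.sum(): print("blade",m.sum(),np.percentile(l[m],[2,50,98],axis=0).round(1).tolist())
cv2.imwrite("pics/g4.png",np.hstack(a))
E
```

```text
t: 10.65
eef_pos: [0.6297, -0.0444, 0.3217]
tool_rot: [-0.002, 0.108, 0.994, -0.0]
contact_force: [-0.3, -0.8, 0.2]
gripper_width: 0.999
grasp_force: 0.0
[ 74.78036856 -85.77141392 321.7008162 ]
t 10.65 shift [-0.24  0.09  6.67] spin -0.002 q [-0.44  0.37  0.56  1.58 -0.2   1.25  1.51] F [-0.3 -0.8  0.2]
side 96 block top [[-96.2, -15.5, 84.7], [-77.0, -6.3, 91.2], [-58.1, 13.6, 95.0]]
blk 96 [-77.6  -0.6] [38.5 30.6] 2.1 zmed 0.0912
blade 68 [[-57.1, -18.4, 53.1], [-42.9, -3.5, 57.1], [-30.6, 19.2, 61.0]]
top 89 block top [[-97.8, -11.9, 84.4], [-79.3, -0.4, 90.0], [-59.8, 11.4, 95.2]]
blk 89 [-78.5  -0.4] [39.8 23.9] 0.1 zmed 0.09
blade 50 [[-52.5, -16.6, 52.8], [-43.1, 0.1, 55.6], [-30.5, 14.4, 59.3]]
```

View pics/g4.png

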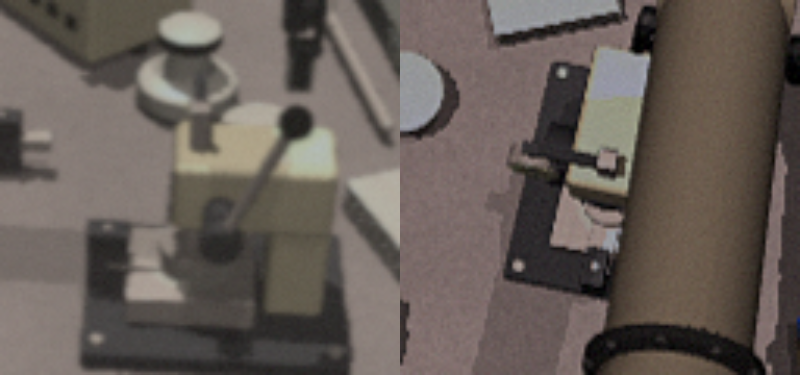

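The gauge is home: block centre at press (-79,-0.4), yaw 0. The fingers are over the ball; lower and close.

```bash
python3 -m jog '[[-0.2,0.1,1,0],[-0.2,0.1,4,0],[-0.2,0.1,6.7,0],[-0.2,0.1,6.7,0],[-0.2,0.1,6.7,0],[-0.2,0.1,6.7,0]]'; python3 -m jog '[[0,0,0,0],[0,0,0,0],[0,0,0,0],[0,0,0,0],[0,0,0,0],[0,0,0,0],[0,0,0,0],[0,0,0,0]]' 1 60
python3 - <<'E'
from h import *
from station import bot
print(inpress(bot.get_obs()["eef_pos"]));
V,U=np.mgrid[:400,:640]
for L in(.2,.4,.6,.8,.95,1.05,1.12):
    a=L-.4;dx=140*np.sin(.4)+140*np.sin(a);dz=140*(np.cos(a)-np.cos(.4));print(L,"tool x",round(dx/10,2),"tool z",round(-dz/10,2))
E
```

```text
t: 11.25
eef_pos: [0.6332, -0.0435, 0.2578]
tool_rot: [0.001, 0.107, 0.994, 0.0]
contact_force: [0.3, -0.4, 0.6]
gripper_width: 0.999
grasp_force: 0.0
t: 11.92
eef_pos: [0.633, -0.0446, 0.2573]
tool_rot: [0.0, 0.108, 0.994, -0.0]
contact_force: [-1.2, -1.9, 6.7]
gripper_width: 0.318
grasp_force: 58.7
[ 78.06004354 -85.31830882 257.25440239]
0.2 tool x 2.67 tool z -0.83
0.4 tool x 5.45 tool z -1.11
0.6 tool x 8.23 tool z -0.83
0.8 tool x 10.9 tool z -0.0
0.95 tool x 12.77 tool z 0.96
1.05 tool x 13.92 tool z 1.75
1.12 tool x 14.68 tool z 2.37
```

The grip is slightly above the ball's equator (27 mm chord, upward force). I reopen, go 5 mm lower and close again.

```bash
python3 -m jog '[[0,0,0,0],[0,0,0,0],[0,0,0,0],[0,0,0.3,0],[0,0,0.6,0],[0,0,0.6,0]]' -0.2; python3 -m jog '[[0,0,0,0],[0,0,0,0],[0,0,0,0],[0,0,0,0],[0,0,0,0],[0,0,0,0]]' 1 60
```

```text
t: 12.42
eef_pos: [0.6323, -0.0432, 0.2492]
tool_rot: [-0.001, 0.107, 0.994, -0.0]
contact_force: [-0.2, -0.1, -0.9]
gripper_width: 0.601
grasp_force: 0.0
t: 12.92
eef_pos: [0.6326, -0.0445, 0.2505]
tool_rot: [0.0, 0.108, 0.994, -0.0]
contact_force: [-2.7, -3.4, 3.6]
gripper_width: 0.319
grasp_force: 58.9
```

The width is unchanged, so this is the true ball grip. Pull along the arc.

```bash
python3 -m jog '[[1.3,0,-0.5,0],[2.7,0,-0.8,0],[4.1,0,-1.05,0],[5.45,0,-1.1,0],[6.8,0,-1.05,0],[8.2,0,-0.8,0],[9.6,0,-0.5,0],[10.9,0,0,0],[10.9,0,0,0],[10.9,0,0,0]]'
python3 - <<'E'
from h import *
from station import bot
p=inpress(bot.get_obs()["eef_pos"]);print(p);
for x,z in((-34.7+3,274),(-49,265),(-62,256)): rows(*pp(x,-85),(z-24)/1000,PY+np.pi)
E
```

```text
t: 13.75
eef_pos: [0.5264, -0.0193, 0.2504]
tool_rot: [0.0, 0.107, 0.994, 0.001]
contact_force: [0.8, -0.1, -0.1]
gripper_width: -0.004
grasp_force: 0.0
[-31.4473944  -83.15678666 250.43479442]
t 13.75 shift [ 0.03 -0.18  0.04] spin 0.0 q [-0.54  0.23  0.55  1.92 -0.14  1.03  1.42] F [ 0.8 -0.1 -0.1]
t 13.75 shift [ 1.76 -0.19  0.94] spin 0.0 q [-0.54  0.23  0.55  1.92 -0.14  1.03  1.42] F [ 0.8 -0.1 -0.1]
t 13.75 shift [ 3.06 -0.19  1.84] spin 0.0 q [-0.54  0.23  0.55  1.92 -0.14  1.03  1.42] F [ 0.8 -0.1 -0.1]
```

The ball slipped out, so the grip was off-centre. I raise, then locate the ball by a sphere fit.

```bash
python3 -m jog '[[2,0,-3,0],[3,0,-8,0],[3,0,-8,0],[3,0,-8,0],[3,0,-8,0]]' -1
python3 - <<'E'
from h import *
from station import bot
from scipy.optimize import least_squares
print(inpress(bot.get_obs()["eef_pos"]))
V,U=np.mgrid[:400,:640]
for n in("top0","side0","side"):
    c=dict(np.load(n+".npz")) if n[-1]=="0" else bot.read_camera(n)
    w=cloud(c);l=np.concatenate([(w[...,:2]-O)@PR,w[...,2:]],-1)*1000
    m=(l[...,2]>262)&(l[...,2]<300)&(abs(l[...,0]-77)<30)&(abs(l[...,1]+85)<30)
    q=l[m];s=least_squares(lambda p:np.linalg.norm(q-p,axis=1)-15,[77,-85,274],loss="soft_l1")
    v,u=np.nonzero(m);print(n,m.sum(),s.x.round(1),"res",np.abs(s.fun).mean().round(2),"pix centroid",u.mean(),v.mean(),"ray@274",inpress(ray(c,u.mean(),v.mean(),.274)).round(1))
E
```

```text
t: 14.17
eef_pos: [0.4983, -0.0135, 0.3312]
tool_rot: [0.001, 0.107, 0.994, 0.001]
contact_force: [-0.5, 0.3, -0.7]
gripper_width: 0.71
grasp_force: 0.0
[-60.19026362 -83.51498071 331.18648734]
top0 83 [ 78.9 -85.3 274.6] res 1.15 pix centroid 339.65060240963857 147.65060240963857 ray@274 [ 79.  -85.2 274. ]
side0 107 [ 80.5 -85.3 276.4] res 1.42 pix centroid 383.7570093457944 179.00934579439252 ray@274 [ 80.3 -82.2 274. ]
side 107 [ 79.9 -84.7 275.3] res 1.51 pix centroid 383.7383177570093 179.0 ray@274 [ 80.3 -82.2 274. ]
```

The ball is at press (79,-85,274.6). Pulling against pad friction alone slipped. I turn the tool 90° so the rear pad pulls the ball directly, gripping near the tips so the tilting rod stays clear.

```bash
python3 -m jog '[[0,0,0,1.57],[0,0,0,1.57],[0,0,0,1.57],[0,0,0,1.57],[-13.9,-0.15,0,1.57],[-13.9,-0.15,0,1.57],[-13.9,-0.15,0,1.57],[-13.9,-0.15,0,1.57],[-13.9,-0.15,0,1.57],[-13.9,-0.15,0,1.57],[-13.9,-0.15,0,1.57],[-13.9,-0.15,0,1.57],[-13.9,-0.15,0,1.57],[-13.9,-0.15,0,1.57],[-13.9,-0.15,0,1.57],[-13.9,-0.15,0,1.57]]' -1
python3 - <<'E'
from h import *
from station import bot
p=inpress(bot.get_obs()["eef_pos"]);print(p);rows(*pp(79,-85),.263,PY+np.pi/2)
E
```

```text
t: 15.55
eef_pos: [0.6324, -0.045, 0.3294]
tool_rot: [-0.0, 0.778, 0.628, -0.001]
contact_force: [0.6, 0.3, -0.5]
gripper_width: 1.0
grasp_force: 0.0
[ 77.59017506 -85.77354249 329.38452182]
t 15.55 shift [0.08 0.15 6.64] spin 0.002 q [-0.61  0.42  0.82  1.58 -0.32  1.28  0.05] F [ 0.6  0.3 -0.5]
```

```bash
python3 -m jog '[[0.1,0.1,2,0],[0.1,0.1,5,0],[0.1,0.1,6.6,0],[0.1,0.1,6.6,0],[0.1,0.1,6.6,0],[0.1,0.1,6.6,0]]'; python3 -m jog '[[0,0,0,0],[0,0,0,0],[0,0,0,0],[0,0,0,0],[0,0,0,0],[0,0,0,0],[0,0,0,0],[0,0,0,0],[0,0,0,0]]' 1 50
python3 - <<'E'
from h import *
from station import bot
p=inpress(bot.get_obs()["eef_pos"]);print(p)
a=[]
for n,(u,v) in(("side",(320,110)),("top",(270,90))):
    c=bot.read_camera(n);a.append(cv2.resize(c["pixels"][v:v+100,u:u+107,::-1],(400,375)))
cv2.imwrite("pics/g5.png",np.hstack(a))
E
```

```text
t: 16.05
eef_pos: [0.6344, -0.0446, 0.2656]
tool_rot: [0.001, 0.778, 0.628, 0.001]
contact_force: [0.3, -0.2, 0.9]
gripper_width: 0.998
grasp_force: 0.0
t: 16.8
eef_pos: [0.6345, -0.0444, 0.265]
tool_rot: [0.001, 0.779, 0.628, 0.001]
contact_force: [3.9, -0.9, 4.1]
gripper_width: 0.311
grasp_force: 49.1
[ 79.46943291 -84.72231741 264.95026722]
```

View pics/g5.png

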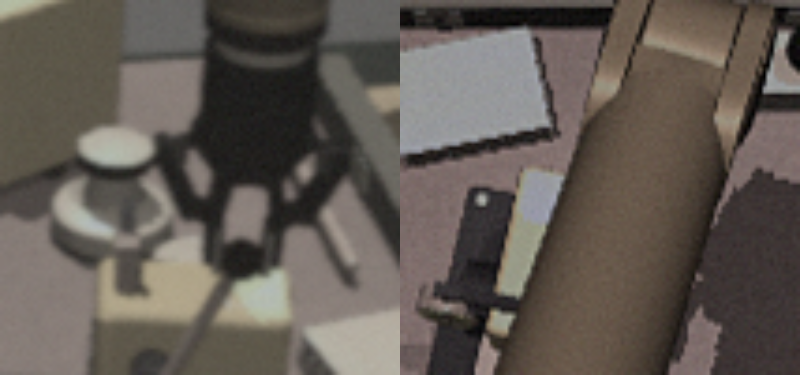

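The ball sits between the pads near the tips, front and back (side crop 240,258). Pull in stages.

```bash
python3 -m jog '[[0,-0.9,-0.35,0],[0,-1.8,-0.6,0],[0,-2.7,-0.8,0],[0,-3.6,-1,0],[0,-4.5,-1.1,0],[0,-5.4,-1.1,0],[0,-5.4,-1.1,0]]'
python3 - <<'E'
from h import *
from station import bot
p=inpress(bot.get_obs()["eef_pos"]);print(p)
E
```

```text
t: 17.48
eef_pos: [0.5824, -0.0339, 0.2785]
tool_rot: [0.002, 0.779, 0.627, 0.002]
contact_force: [3.1, -1.1, 16.8]
gripper_width: 0.314
grasp_force: 51.6
[ 26.40331992 -85.58464078 278.52848812]
```

```bash
python3 -m jog '[[0,-0.9,0.05,0],[0,-1.8,0.15,0],[0,-2.7,0.3,0],[0,-3.6,0.5,0],[0,-4.5,0.75,0],[0,-5.4,1.1,0],[0,-5.4,1.1,0]]'
python3 - <<'E'
from h import *
from station import bot
p=inpress(bot.get_obs()["eef_pos"]);print(p)
E
```

```text
t: 18.07
eef_pos: [0.5281, -0.0237, 0.2647]
tool_rot: [0.002, 0.78, 0.626, 0.0]
contact_force: [4.2, -6.8, 2.5]
gripper_width: 0.315
grasp_force: 53.6
[-28.81919557 -87.13913933 264.72344105]
```

```bash
python3 -m jog '[[0,-0.8,0.35,0],[0,-1.6,0.8,0],[0,-2.4,1.2,0],[0,-3,1.65,0],[0,-3.5,1.8,0],[0,-3.5,1.8,0],[0,-3.5,1.8,0]]'
python3 - <<'E'
from h import *
from station import bot
p=inpress(bot.get_obs()["eef_pos"]);print(p)
a=[]
for n,(u,v) in(("side",(300,120)),("top",(250,100))):
    c=bot.read_camera(n);np.savez(n+"5.npz",**c);a.append(cv2.resize(c["pixels"][v:v+120,u:u+128,::-1],(400,375)))
cv2.imwrite("pics/g6.png",np.hstack(a))
E
```

```text
t: 18.65
eef_pos: [0.4989, -0.0135, 0.2485]
tool_rot: [0.004, 0.778, 0.628, 0.005]
contact_force: [13.4, 0.1, 3.0]
gripper_width: 0.316
grasp_force: 52.0
[-59.60493815 -83.31851221 248.48548371]
```

View pics/g6.png

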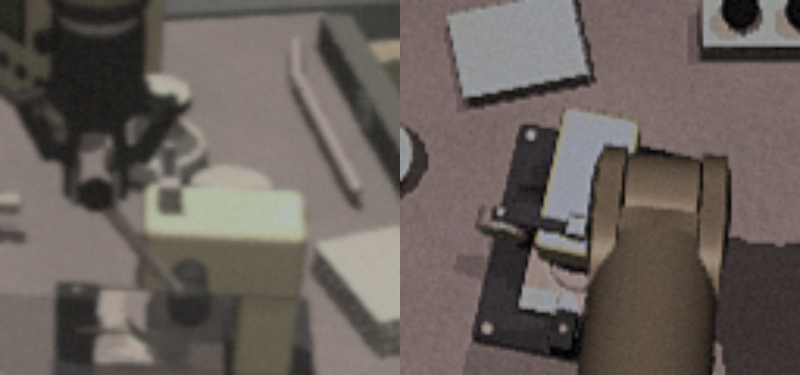

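The lever is held forward at the ball (side crop 95,190). I push a bit more to confirm the hard stop.

```bash
python3 -m jog '[[0,-0.2,0.1,0],[0,-0.4,0.15,0],[0,-0.4,0.15,0],[0,-0.4,0.15,0]]' 1 70
python3 - <<'E'
from h import *
from station import bot
p=inpress(bot.get_obs()["eef_pos"]);print(p)
c=bot.read_camera("side");w=cloud(c);l=np.concatenate([(w[...,:2]-O)@PR,w[...,2:]],-1)*1000
m=(abs(l[...,1]+85)<12)&(l[...,0]>-60)&(l[...,0]<30)&(l[...,2]>165)&(l[...,2]<240)&(c["pixels"].max(2)<140)
q=l[m];k=np.polyfit(q[:,2],q[:,0],1);print(m.sum(),"lean",np.arctan(-k[0]),"lever",.4+np.arctan(-k[0]))
c=bot.read_camera("top");w=cloud(c);l=np.concatenate([(w[...,:2]-O)@PR,w[...,2:]],-1)*1000
m=(l[...,0]>-115)&(l[...,0]<-50)&(abs(l[...,1])<30)&(l[...,2]>84)&(l[...,2]<96);rect(l[m]/1000,"block")
E
```

```text
t: 19.08
eef_pos: [0.4986, -0.0134, 0.2484]
tool_rot: [0.007, 0.778, 0.628, 0.007]
contact_force: [23.8, -3.3, 0.6]
gripper_width: 0.305
grasp_force: 69.1
[-59.88321224 -83.28739919 248.44102285]
149 lean 0.6886614827974249 lever 1.0886614827974248
block 86 [-78.6  -0.4] [39.6 24. ] 0.3 zmed 0.0899
```

Force rose by 10 N with no motion, so the lever is at its hard stop. The gauge is unchanged and home, so I hand in.

```bash
python3 -c "
from station import bot
print(bot.hand_in())"
```

```text
the job is handed in; nothing more can be done
None
```

I handed the job in (no verdict came back) with the long gauge standing home and let go, and the lever still gripped at its stop; the first pull slipped off the ball, so I regripped it front and back.

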